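# Release a belt tensioner and hold it back for a belt change

### The job

I am about to slip a new belt onto this drive rig: lift the transit stop out of its pocket behind the tensioner arm and hang it by its loop handle on the hook of the stand, letting go of it there. Then push the sprung tensioner arm back by its post until the pawl has clicked over and the arm is at or near its back stop, and finish while still holding it there, because it springs forward if you let go. Leave the roll of tape and the parts dish where they are.

Things in the scene. Friction and masses are not known exactly. Their poses are not given: they have to be found in the camera images.
- rig: fixed rig, grey base plate 240 x 260 x 12 mm; origin: centre of its underside; x to its back, y to its left. On it (mm): pulleys at x -85, y +-70, tops z 68; arm hinge at x 0, y -60; pocket of the stop at x 28, y -5 (inner 34 x 44, floor z 12, walls 16 high); back stop pin behind the arm, top z 50; pawl guide at x 0, y -118, top z 56. Place and yaw vary
- tensioner_hinge (a point): point on the vertical hinge axis of the tensioner arm, 40 mm above the worktop; axes as the rig's
- tensioner_arm (a joint): arm angle in rad: 0 at rest, arm along the rig's +y; grows clockwise from above (post goes to rig +x) to 0.70 at the back stop. Post = hinge + 130 mm * (sin q, cos q) in rig x, y. Spring force at the post 3.7 N at 0 and 7 N at the back stop, with a few N more on the tooth; the tooth rides over the pawl from 0.16 to 0.50 (peak 0.33). The pawl does not lock the arm. In its pocket, the transit stop blocks it
- tensioner_post (a point): centre of the round upright grip post at the arm's end: 20 mm diameter, 44 mm tall, top 114 mm above the worktop, this point 92 mm above it; below 70 mm is the idler roller, 38 mm diameter. Axes turn with the arm
- pawl (a joint): travel of the sprung pawl slider in m: 0 = seated, up to about 0.004 while the tooth is on it, back to 0 once clicked over
- stop_grip (a point): centre of the grip tab (14 mm thick in x, 24 wide in y, 45 tall) on top of the transit stop: a loose grey block 30 x 40 x 48 mm with a steel loop on it and the tab above the loop, 155 mm tall in all, about 0.18 kg. This point is 134 mm above the underside and 32 mm above the crossbar's underside. Its axes agree with the rig's at the start, z up
- stop_loop (a point): middle of the underside of the crossbar of the stop's loop handle, 102 mm above the stop's underside: the part that rests on the hook. The opening below it is 36 mm wide (y) and 54 mm high and goes through along x; the crossbar is 10 mm wide in x
- transit_stop: the transit stop; origin at the centre of its underside, which stands on the pocket floor 12 mm above the worktop at the start
- hook_stand: fixed stand: base plate 130 x 100 x 12 mm, origin at the centre of its underside on the worktop; its hook points to -x of its own frame. Place and yaw vary
- hook_seat (a point): middle of the seat on top of the flat strap hook, 170 mm above the worktop; x points from the hook's open end to the post, z up. The strap is 12 mm wide (y) and 5 mm thick; its upturned end is 31 to 36 mm off in -x and rises 14 mm above the seat; the post's face is 49 mm off in +x and its top 3 mm above the seat
- tape: roll of tape, 68 mm across, 18 mm tall, lying flat; a bystander
- dish: parts dish, 68 mm across, 16 mm tall; a bystander
There are look-alikes about, which are no part of the job. Of the things shaped like the transit_stop, the grey one is meant. What is meant by the hook_stand is not orange, and is the larger of those in its own colour.

How it is judged (in metres and radians):
On the way, in this order (a step that is already met when the one before it is completed fails the run):
1. the transit stop is lifted out of its pocket (z of transit_stop in the frame of rig above 0.035 m), for 0.1 s.
2. the transit stop hangs by its loop on the hook, let go (x of stop_loop in the frame of hook_seat between -0.033 and 0.045 m and y of stop_loop in the frame of hook_seat between -0.02 and 0.02 m and z of stop_loop in the frame of hook_seat between -0.006 and 0.008 m and angle between stop_loop's own z axis and vertical below 0.3 rad and contact force between transit_stop and hook_stand above 0.5 N and contact force between transit_stop and the arm below 0.1 N and contact force between transit_stop and the fingers below 0.1 N), for 0.3 s.
3. the arm is pushed back past the click (value of joint tensioner_arm above 0.53 rad and value of joint pawl below 0.001 m and contact force between the fingers and tensioner_arm above 1.5 N), for 0.2 s.
At the end, for the whole second after the job is handed in: The stop hangs upright (within 0.3 rad) and still by its loop on the hook seat, carried by the hook, untouched by the robot; the arm is past the click (angle above 0.53 rad, pawl seated to 1 mm) and the fingers still bear on it with over 1.5 N (all of step 2 and all of step 3 and linear speed of transit_stop below 0.05 m/s); the arm keeps its last pose, push and grip.
It fails at once if a bystander (tape or dish) is moved more than 2 cm (distance of any of tape, dish from where it was at the start of the episode above 0.02 m).
It also fails if it takes over 51 s, if anything falls off the work surface, if the arm or the gripper's body presses on something with over 40 N, if the wrist force passes 120 N, or if a joint passes its speed limit or range.

### The arm

A 6-joint arm with a two-finger parallel gripper is mounted at the origin on the work surface; the furniture and walls round the work are solid. World frame = base frame: x ahead of the robot, y to its left, z up, the work surface at z = 0. Lengths are in mm, angles in rad, forces in N, time in s.
With the tool pointing down it reaches from about 350 to 975 mm from the base axis. Payload 7.1 kg.
Tool frame: the origin (TCP) lies at the very end of the fingers, on their centre line; the grasp point (between the pads) lies 19 mm behind it (ctrl.grasp_offset is the distance from the TCP to the grasp point, in mm); z points along the fingers, y is the line along which they close (so a half turn about z gives the same grasp; the last joint's range is limited). The gripper opens to 88 mm and grips with 3 to 60 N. Pads are 20 mm wide; open, the fingers measure 115 mm over their backs; the gripper's body (75 mm by 178 mm) begins 61 mm behind the grasp point.
Start: joints at [-1.234, 0.423, 1.63, -0, 1.089, -0.019], TCP at [217.729, -585.832, 222.675] pointing down, gripper open.
Joint ranges: [-3, 3], [-0.9, 2.11], [0.09, 2.58], [-1.31, 4.45], [0.11, 2.69], [-2.54, 2.54]. Speed limits (rad/s): [2.39, 2.39, 3.01, 3.14, 3.14, 3.14].

### API

Orientations are given as a rotation vector (axis times angle).
In Python, from workcell import ctrl, viewer, ticket, models gives the robot as it stands.
- The arm moves only by the tool play_rows, never from a script. Its arguments are lists of equal length, an entry for each row: "dp": the shift along the world's x, y, z in mm, a list of three; "yaw": the turn about the world's z in degrees. In form: {"dp": [[tx, ty, tz], ...], "yaw": [yaw, ...]}. A call has 1 to 8 rows; each row shifts and turns the commanded pose from where the row before left it; what a row does not reach is not made up. A row lasts 1/12 s, in which the tool goes at most 41.7 mm and 7.16 degrees, less where a joint would pass 70% of its speed; a pose out of reach is approached as far as the arm can. A call is refused whole if a number of a shift passes 41.7 or a number of a turn 7.16, either way. A call with a gripper value outside its range is refused whole. "gripper" is the closure, from 0 (fully open) to 1 (shut), set as the call begins (left out, the last holds). The fingers move at their own pace and stop on an object; the grip force is fixed at half the most. Time passes only in rows, so rows that do not move let the fingers close. It gives the time, the measured TCP pose, the force, the opening and the grip force at its end, in the units of the state.
- ctrl.get_obs(): the state, without advancing time (a new reading comes with each control period).
- viewer.get_image(name): name is "side" or "top" or "wrist"; returns a dict with "pixels" (420x560x3 uint8, red, green, blue), "range_z" (420x560 float32, mm along the optical axis (not along the pixel's ray), 0 where there is no reading), "fx", "fy", "cx", "cy" (pixels), "T" (4x4, takes a point from camera to world coordinates); the wrist camera has in their place "hand_eye" (4x4, takes a point from camera to tool coordinates, whose origin is the TCP and whose axes are the flange's). Camera axes: x right, y up, looking along -z (the intrinsics and any distortion apply to the point x, -y, -z); pixel columns grow to the right and rows downward; lengths in mm; the calibration is good to about 2 mm. A picture is of the moment at which its call begins: read the wrist's pose just before it.
- ticket.close_job(): hands the job in; it is judged then, once.
Trained networks look in a picture, given as the dict that the camera call returned (one of the last four; its "shot" number tells which), for a name from the list of things; names that differ only in an ending like _2 or _b are one class to them, and where a whole thing is asked for, a point or a joint stands for the part that bears it (a point fixed in the world has none). Each returns a list of dicts, best first, with "conf" (0 to 1); they miss things now and then, are a little off and sometimes report something else, mostly with a low value. They report only what shows in the picture. A call takes as long as a camera call. They do not tell look-alikes from the thing itself.
- models.look_for(picture, name): "bbox" ([centre column, centre row, width, height] in pixels, round what is visible of it).
- models.landmark_of(picture, name): "location" ([column, row] in pixels: a listed point, or the origin of a listed thing).
The state is a dict: "t": time; "qpos": joint angles; "qvel": joint speeds; "joint_torque": joint torques, N m; "ee_pos": TCP position; "orientation": TCP orientation; "ft_force": force on the tool from outside, world axes, zero at the start; "moment": the same for the moment, N m; "width": finger opening in mm; "grasp_force": force on a finger pad.
Only numpy, scipy, OpenCV 4.12 (cv2) and the standard library are available. Lean on these libraries where they do the work, as an engineer would, in place of code of your own. Each camera call takes 0.05 s, during which the arm holds its last target. There are 200 camera calls.

## Working session

There is one attempt and no reset: what is moved stays moved. The work goes in short steps, Python scripts to look and compute and a tool call to move; the robot and the scene stay as the last step left them, time stands still between calls to the robot, and variables do not carry over. Pictures are saved under pics/ and viewed, at most 10 in all, crops included, and the job is handed in when it is done.

Besides the shell and the picture viewer there is one more tool, called as a command line: name --pt "numbers of a row" for each row, then --argument value for the rest. play_rows: Moves the arm, as the interface text tells. Its arguments: {"type":"object","properties":{"dp":{"type":"array"},"yaw":{"type":"array"},"gripper":{"type":"number"}},"required":["dp","yaw"]}

```bash
mkdir -p pics; ls; cat > h.py <<'E'
import numpy as np, cv2
from workcell import ctrl, viewer, ticket, models
from scipy.spatial.transform import Rotation as R
def shot(n):
    o=ctrl.get_obs(); p=viewer.get_image(n)
    if 'T' in p: T=np.array(p['T'])
    else:
        W=np.eye(4); W[:3,:3]=R.from_rotvec(o['orientation']).as_matrix(); W[:3,3]=o['ee_pos']; T=W@np.array(p['hand_eye'])
    return p,T
def ray(p,T,u,v):
    d=np.array([(u-p['cx'])/p['fx'],-(v-p['cy'])/p['fy'],-1.0])
    return T[:3,:3]@d, T[:3,3]
def at_z(p,T,u,v,z):
    d,c=ray(p,T,u,v); return c+d*(z-c[2])/d[2]
def at_depth(p,T,u,v):
    d,c=ray(p,T,u,v); return c+d*float(p['range_z'][int(round(v)),int(round(u))])
def cloud(p,T):
    v,u=np.mgrid[:p['range_z'].shape[0],:p['range_z'].shape[1]]; z=p['range_z']
    P=np.stack([(u-p['cx'])/p['fx']*z,-(v-p['cy'])/p['fy']*z,-z],-1)@T[:3,:3].T+T[:3,3]
    P[z==0]=np.nan; return P
E
python3 - <<'E'
from h import *
for n in ['top','side']:
    p,T=shot(n); cv2.imwrite(f'pics/{n}0.png',p['pixels'][...,::-1])
    print(n,{k:(v if np.ndim(v)<2 else np.shape(v)) for k,v in p.items() if k not in('pixels','range_z','T')},T.round(2).tolist())
    for k,z in [('tensioner_hinge',40),('tensioner_post',92),('stop_grip',146),('stop_loop',114),('transit_stop',12),('rig',0),('hook_stand',0),('hook_seat',170),('tape',0),('dish',0)]:
        for d in models.landmark_of(p,k)[:4]:
            u,v=d['location']; print(k,round(d['conf'],2),np.round([u,v]),at_z(p,T,u,v,z).round())
print(ctrl.get_obs())
E
```

```text
pics
top {'fx': 439.03749779346754, 'fy': 439.03749779346754, 'cx': 278.67823074972864, 'cy': 212.6436574943004, 'shot': 1} [[0.03, 0.99, -0.14, 379.06], [-1.0, 0.03, -0.02, -49.73], [-0.01, 0.14, 0.99, 1201.92], [0.0, 0.0, 0.0, 1.0]]
tensioner_hinge 0.59 [227. 211.] [543. 110.  40.]
tensioner_post 0.91 [174. 210.] [535. 239.  92.]
stop_grip 0.89 [200. 195.] [565. 162. 146.]
stop_grip 0.84 [180. 135.] [716. 221. 146.]
stop_loop 0.6 [181. 142.] [709. 225. 114.]
stop_loop 0.55 [207. 195.] [571. 152. 114.]
stop_loop 0.24 [208. 210.] [533. 147. 114.]
transit_stop 0.76 [212. 208.] [555. 155.  12.]
transit_stop 0.62 [188. 149.] [719. 229.  12.]
transit_stop 0.6 [229. 213.] [541. 106.  12.]
transit_stop 0.5 [176. 212.] [541. 253.  12.]
rig 0.72 [208. 213.] [542. 166.   0.]
hook_stand 0.94 [288. 256.] [429. -58.   0.]
hook_stand 0.73 [307. 163.] [ 690. -104.    0.]
hook_stand 0.66 [205. 304.] [295. 162.   0.]
hook_stand 0.22 [366. 184.] [ 634. -268.    0.]
hook_seat 0.96 [308. 150.] [679. -99. 170.]
hook_seat 0.92 [293. 253.] [430. -69. 170.]
tape 0.7 [365. 183.] [ 639. -267.    0.]
dish 0.8
[... 1185 characters left out ...]
.] [ 588. -349.    0.]
{'t': 1.1, 'qpos': array([-1.23402157e+00,  4.23139367e-01,  1.62987300e+00, -1.12257883e-05,
        1.08860741e+00, -1.89844074e-02]), 'qvel': array([-0.00071723,  0.00066317, -0.00081194,  0.00044467, -0.00028016,
        0.00028009]), 'joint_torque': array([ 4.02921032e-04, -5.44588852e+01, -2.74050879e+01,  6.43762434e-02,
        1.67060742e-02, -4.29096801e-06]), 'ee_pos': array([ 217.71724865, -585.84720364,  222.66109117]), 'orientation': array([-3.09199551e+00, -5.55886463e-01,  2.21679795e-05]), 'ft_force': array([ 0.3572843 , -0.07702555, -0.15067412]), 'moment': array([ 0.01494728, -0.02247922, -0.04423551]), 'grasp_force': 0.0, 'width': 87.86221052190218}
```

```bash
cd pics; python3 -c "
import cv2
a=cv2.imread('top0.png')[90:350,120:440]; cv2.imwrite('top0c.png',cv2.resize(a,None,fx=2.3,fy=2.3,interpolation=cv2.INTER_CUBIC))"
```

```text
(no output)
```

View pics/top0c.png

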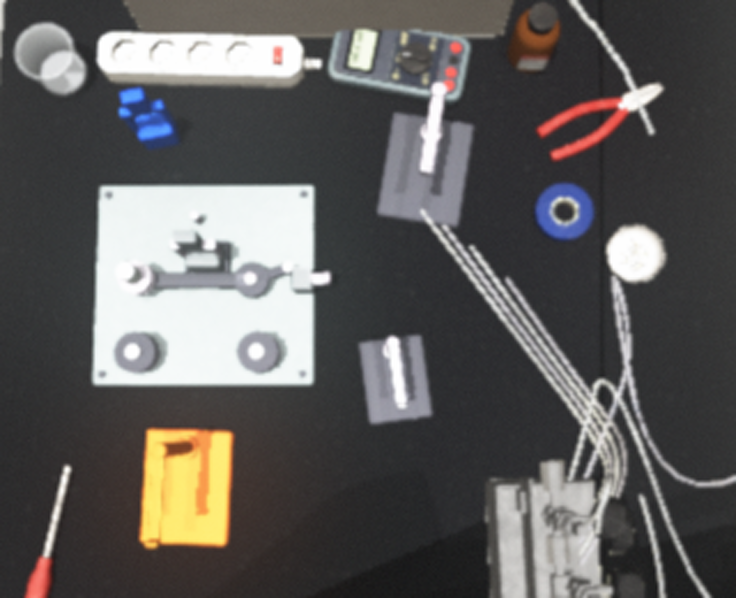

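View pics/side0.png

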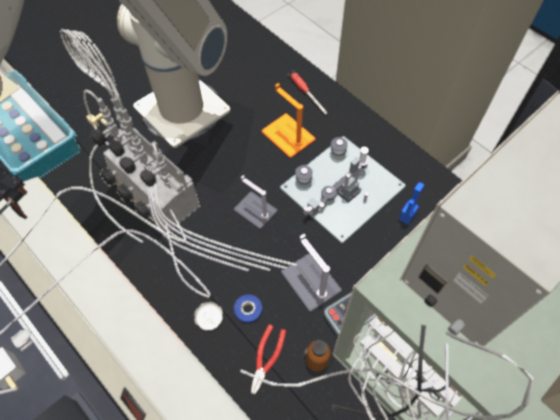

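The top crop shows the rig with the grey stop at crop px (205,245), and the blue look-alike at (148,118). The large grey stand is at (427,170) and the small grey one at (397,380). In the side view the large stand's post is under the strap's +x end, so the hook opens to -x. Next I refine these poses with depth.

```bash
python3 - <<'E'
from h import *
p,T=shot('top'); P=cloud(p,T); X,Y,Z=P[...,0],P[...,1],P[...,2]
def rect(m,name):
    q=P[m][:,:2].astype(np.float32); r=cv2.minAreaRect(q); print(name,len(q),np.round(r[0]),np.round(r[1]),round(r[2],1),'z',np.nanmedian(P[m][:,2]).round(1))
box=lambda a,b,c,d:(X>a)&(X<b)&(Y>c)&(Y<d)
rect(box(400,700,0,320)&(abs(Z-12)<5),'plate')
rect(box(600,780,-170,-30)&(abs(Z-12)<5),'standbase')
rect(box(590,780,-170,-30)&(Z>155)&(Z<200),'strap')
rect(box(660,780,180,260)&(Z>20),'blue'); print('blue maxz',np.nanmax(Z[box(660,780,180,260)]))
m=box(530,610,110,200)&(Z>125); rect(m,'tab'); 
m=box(500,580,210,265)&(Z>95); rect(m,'post'); 
for x in range(700,1000,30):
    r=[]
    for y in (-150,-100,-50,50,150,200,250):
        z=Z[box(x,x+30,y-15,y+15)]; r.append(round(float(np.nanmax(z))) if len(z) else None)
    print(x,r)
for a in [(150,350,-500,-250),(250,450,-250,-100),(400,600,-250,-150),(350,470,-110,0),(200,400,100,230),(250,600,-600,-300)]:
    print(a,np.nanmax(Z[box(*a)]).round())
E
```

```text
plate 5994 [552. 162.] [313. 297.] 89.4 z 13.1
standbase 1412 [690. -99.] [134. 176.] 87.5 z 13.2
strap 211 [689. -97.] [ 16. 100.] 83.5 z 172.4
blue 399 [723. 227.] [30. 49.] 13.6 z 62.3
blue maxz 160.35522769221166
tab 102 [567. 159.] [14. 45.] 3.0 z 165.9
post 62 [538. 233.] [19. 18.] 65.6 z 114.5
700 [18, 179, 18, 6, 7, 156, 159]
730 [18, 178, 18, 6, 6, 113, 51]
760 [32, 39, 39, 8, 43, 44, 43]
790 [39, 48, 46, 46, 49, 49, 48]
820 [39, 46, 167, 448, 448, 448, 447]
850 [449, 449, 448, 449, 449, 449, 449]
880 [448, 449, 449, 447, 448, 448, 446]
910 [None, None, None, None, None, None, None]
940 [None, None, None, None, None, None, None]
970 [None, None, None, None, None, None, None]
(150, 350, -500, -250) 607.0
(250, 450, -250, -100) 346.0
(400, 600, -250, -150) 77.0
(350, 470, -110, 0) 141.0
(200, 400, 100, 230) 189.0
(250, 600, -600, -300) 306.0
```

play_rows --pt "0 0 40" --pt "0 0 40" --pt "0 0 40" --pt "17 36 0" --pt "17 36 0" --pt "17 36 0" --pt "17 36 0" --pt "17 36 0" --yaw '[0, 0, 0, -5, -5, -5, -5, 0]'

```text
t: 1.82
ee_pos: [303.0, -404.1, 342.8]
orientation: [3.141, 0.002, 0.001]
ft_force: [1.0, -0.6, 0.3]
width: 87.6
grasp_force: 0.0
```

play_rows --pt "18 37 0" --pt "18 37 0" --pt "18 37 0" --pt "18 37 0" --pt "18 37 0" --pt "18 37 0" --pt "18 37 0" --pt "18 37 0" --yaw '[0, 0, 0, 0, 0, 0, 0, 0]'

```text
t: 2.48
ee_pos: [447.2, -107.8, 343.1]
orientation: [3.141, 0.011, 0.001]
ft_force: [0.4, -1.5, -0.2]
width: 87.9
grasp_force: 0.0
```

play_rows --pt "12 38 0" --pt "12 38 0" --pt "12 38 0" --pt "12 38 0" --pt "12 38 0" --pt "12 38 0" --pt "4 25 0" --pt "0 0 0" --yaw '[0, 0, 0, 0, 0, 0, 0, 0]'

```text
t: 3.15
ee_pos: [523.4, 147.3, 342.5]
orientation: [-3.14, -0.017, -0.0]
ft_force: [-0.4, -1.0, 0.8]
width: 87.9
grasp_force: 0.0
```

```bash
python3 - <<'E'
from h import *
p,T=shot('wrist'); cv2.imwrite('pics/w1.png',p['pixels'][...,::-1])
print(T.round(1)[:3,3],ctrl.get_obs()['qpos'].round(2))
for k,z in [('tensioner_hinge',40),('tensioner_post',92),('stop_grip',146),('stop_loop',114),('transit_stop',12),('rig',0)]:
    for d in models.landmark_of(p,k)[:2]:
        u,v=d['location']; print(k,round(d['conf'],2),np.round([u,v]),at_z(p,T,u,v,z).round(1))
P=cloud(p,T); X,Y,Z=P[...,0],P[...,1],P[...,2]
box=lambda a,b,c,d:(X>a)&(X<b)&(Y>c)&(Y<d)
for n,m in [('tab',box(530,610,110,200)&(Z>158)&(Z<175)),('post',box(500,580,210,265)&(Z>108)&(Z<120)),('plate',box(400,700,0,320)&(abs(Z-12)<3))]:
    q=P[m][:,:2].astype(np.float32)
    if len(q)>5: r=cv2.minAreaRect(q); print(n,len(q),np.round(r[0],1),np.round(r[1],1),round(r[2],1),'z',np.nanmedian(Z[m]).round(1), np.median(q,0))
E
```

```text
[592.8 148.8 504.7] [0.25 0.18 1.68 0.   1.28 1.81]
tensioner_hinge 0.72 [306. 164.] [543.7 108.5  40. ]
tensioner_post 0.73 [208. 168.] [543.2 237.6  92. ]
stop_grip 0.61 [267. 151.] [568.4 160.8 146. ]
stop_loop 0.8 [269. 151.] [565.6 160.  114. ]
stop_loop 0.56 [205.   6.] [717.8 228.2 114. ]
transit_stop 0.82 [272. 143.] [570.5 157.8  12. ]
rig 0.72 [269. 165.] [536.6 162.9   0. ]
tab 326 [569.1 160.9] [13.4 23.9] 0.2 z 166.9 [569.1396  161.34167]
post 214 [539.3 234.6] [18.5 18.6] 43.9 z 113.8 [539.27454 234.32394]
plate 21512 [541.1 164.9] [239.9 259.9] 1.7 z 12.1 [571.8867 167.1019]
```

play_rows --pt "23 7 -30" --pt "23 6.5 -30" --pt "0 0 -38" --pt "0 0 -38" --pt "0 0 -38" --pt "0 0 -25" --pt "0 0 -10" --pt "0 0 0" --yaw '[1.1, 0, 0, 0, 0, 0, 0, 0]'

```text
t: 4.17
ee_pos: [567.3, 155.4, 131.5]
orientation: [3.14, 0.039, -0.007]
ft_force: [-0.4, -0.1, 0.2]
width: 87.5
grasp_force: 0.0
```

play_rows --pt "2 5.4 -4" --pt "0 0 0" --yaw '[0, 0]'

```text
t: 4.33
ee_pos: [572.4, 162.8, 131.3]
orientation: [-3.14, -0.04, -0.005]
ft_force: [-0.6, -0.3, -0.5]
width: 88.0
grasp_force: 0.0
```

play_rows --pt "0 0 0" --pt "0 0 0" --pt "0 0 0" --pt "0 0 0" --pt "0 0 0" --pt "0 0 0" --yaw '[0, 0, 0, 0, 0, 0]' --gripper 1

```text
t: 4.83
ee_pos: [570.8, 162.1, 129.9]
orientation: [-3.141, -0.041, -0.0]
ft_force: [-1.0, 0.8, 0.9]
width: 50.8
grasp_force: 0.0
```

play_rows --pt "0 0 0" --pt "0 0 0" --pt "0 0 0" --pt "0 0 0" --pt "0 0 0" --pt "0 0 0" --yaw '[0, 0, 0, 0, 0, 0]'

```text
t: 5.33
ee_pos: [570.7, 162.0, 129.5]
orientation: [3.141, 0.041, -0.0]
ft_force: [-0.9, -0.3, -0.6]
width: 24.0
grasp_force: 30.0
```

play_rows --pt "0 0 20" --pt "0 0 35" --pt "0 0 35" --pt "0 0 25" --pt "2 -30 0" --pt "2 -39 0" --pt "2 -39 0" --pt "2 -39 0" --yaw '[0, 0, 0, 0, 0, 0, 0, 0]'

```text
t: 6.0
ee_pos: [578.3, 13.9, 244.7]
orientation: [3.141, 0.043, -0.0]
ft_force: [0.2, 0.3, -2.7]
width: 24.0
grasp_force: 30.0
```

play_rows --pt "0 -39 0" --pt "0 -39 0" --pt "0 -25 0" --pt "0 -6 0" --pt "0 0 0" --pt "0 0 0" --yaw '[-2, -2, -2, -2, 0, 0]'

```text
t: 6.5
ee_pos: [578.4, -93.6, 244.3]
orientation: [-3.136, 0.179, 0.001]
ft_force: [0.9, 0.2, -3.0]
width: 23.6
grasp_force: 30.0
```

```bash
cat > hk.py <<'E'
from h import *
o=ctrl.get_obs(); print(o['ee_pos'].round(1),o['orientation'].round(3),round(o['width'],1),round(o['grasp_force'],1),o['t'])
p,T=shot('wrist'); cv2.imwrite('pics/w2.png',p['pixels'][...,::-1])
for k,z in [('hook_seat',170),('hook_stand',0),('stop_grip',o['ee_pos'][2]+18),('stop_loop',o['ee_pos'][2]-15)]:
    for d in models.landmark_of(p,k)[:2]:
        u,v=d['location']; print(k,round(d['conf'],2),np.round([u,v]),at_z(p,T,u,v,z).round(1))
def ana(p,T,tag):
    P=cloud(p,T); X,Y,Z=P[...,0],P[...,1],P[...,2]
    box=lambda a,b,c,d:(X>a)&(X<b)&(Y>c)&(Y<d)
    for n,m in [('strap',box(625,760,-150,-50)&(Z>164)&(Z<178)),('tip',box(625,680,-130,-70)&(Z>179)&(Z<190)),('base',box(600,780,-180,-30)&(abs(Z-12)<4))]:
        q=P[m][:,:2].astype(np.float32)
        if len(q)>3: r=cv2.minAreaRect(q); print(tag,n,len(q),np.round(r[0],1),np.round(r[1],1),round(r[2],1),'z',np.nanmedian(Z[m]).round(1),'xr',q[:,0].min().round(1),q[:,0].max().round(1))
ana(p,T,'w'); p2,T2=shot('top'); ana(p2,T2,'top')
E
python3 hk.py
```

```text
[578.4 -93.6 244.3] [-3.136e+00  1.790e-01  1.000e-03] 23.6 30.0 6.5
hook_seat 0.88 [267.  86.] [676.  -95.8 170. ]
hook_seat 0.69 [270. 358.] [458.4 -71.5 170. ]
hook_stand 0.6 [270.  92.] [689.3 -96.1   0. ]
stop_grip 0.76 [277. 274.] [579.3 -92.2 262.3]
stop_loop 0.92 [278. 253.] [577.  -92.4 229.3]
w strap 2381 [685.7 -94.5] [13.7 89.2] 81.5 z 170.2 xr 640.5 729.0
w tip 132 [643.1 -88.7] [11.6  4.6] 83.3 z 184.0 xr 640.3 645.9
w base 8289 [692.  -95.9] [102.7 173.5] 83.9 z 12.2 xr 600.8 780.0
top base 8 [657.  -43.3] [45.7  8.3] 5.0 z 13.4 xr 634.4 680.1
```

View pics/w2.png

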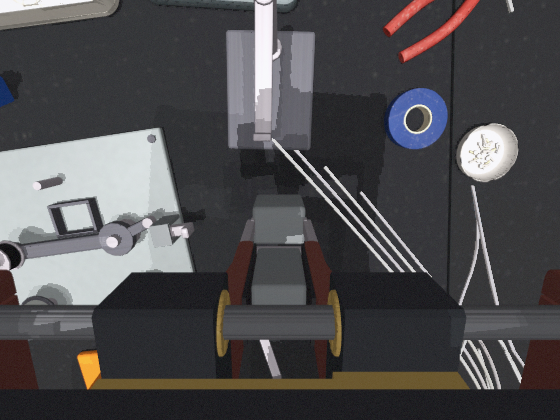

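play_rows --pt "0 0 -15" --pt "0 0 -14" --pt "20 0 0" --pt "25 0 0" --pt "25 0 0" --pt "20 0 0" --pt "12.5 0 0" --pt "0 0 0" --yaw '[-0.5, 0, 0, 0, 0, 0, 0, 0]'

```text
t: 7.47
ee_pos: [683.6, -93.1, 215.4]
orientation: [3.136, -0.19, 0.003]
ft_force: [-0.6, 0.2, -2.1]
width: 24.1
grasp_force: 30.0
```

play_rows --pt "0 0 0" --pt "0 0 0" --yaw '[0, 0]'

```text
t: 7.63
ee_pos: [680.3, -93.4, 215.3]
orientation: [-3.136, 0.191, 0.002]
ft_force: [0.3, -0.7, -1.9]
width: 23.8
grasp_force: 30.0
```

Right on target; lower onto the seat.

play_rows --pt "0 0 -12" --pt "0 0 -10" --pt "0 0 -5" --pt "0 0 0" --pt "0 0 0" --yaw '[0, 0, 0, 0, 0]'

```text
t: 8.05
ee_pos: [680.6, -93.9, 187.8]
orientation: [-3.136, 0.192, 0.002]
ft_force: [-0.6, -0.4, -1.6]
width: 24.3
grasp_force: 30.0
```

play_rows --pt "0 0 -2" --pt "0 0 -2" --pt "0 0 0" --yaw '[0, 0, 0]'

```text
t: 8.3
ee_pos: [681.7, -94.0, 185.5]
orientation: [3.136, -0.192, 0.002]
ft_force: [-0.4, 0.0, 2.1]
width: 23.8
grasp_force: 30.0
```

play_rows --pt "0 0 0" --pt "0 0 0" --pt "0 0 0" --pt "0 0 0" --pt "0 0 0" --pt "0 0 0" --pt "0 0 0" --pt "0 0 0" --yaw '[0, 0, 0, 0, 0, 0, 0, 0]' --gripper 0.4

```text
t: 8.97
ee_pos: [681.2, -94.0, 184.6]
orientation: [-3.136, 0.192, 0.0]
ft_force: [-1.1, -0.4, -0.0]
width: 52.8
grasp_force: 0.0
```

play_rows --pt "0 0 10" --pt "0 0 25" --pt "0 0 35" --pt "0 0 35" --pt "-20 20 20" --pt "-20 30 0" --pt "0 0 0" --pt "0 0 0" --yaw '[0, 0, 0, 0, 0, 0, 0, 0]'

```text
t: 9.63
ee_pos: [640.8, -42.9, 311.2]
orientation: [3.136, -0.189, 0.002]
ft_force: [0.7, 0.5, 0.5]
width: 52.5
grasp_force: 0.0
```

```bash
python3 - <<'E'
from h import *
p,T=shot('wrist'); cv2.imwrite('pics/w3.png',p['pixels'][...,::-1])
for k,z in [('hook_seat',170),('stop_grip',202),('stop_loop',170)]:
    for d in models.landmark_of(p,k)[:2]:
        u,v=d['location']; print(k,round(d['conf'],2),np.round([u,v]),at_z(p,T,u,v,z).round(1))
P=cloud(p,T); X,Y,Z=P[...,0],P[...,1],P[...,2]
m=(X>620)&(X<740)&(Y>-140)&(Y<-50)&(Z>205)&(Z<240); print(len(P[m]),P[m].mean(0).round(1),P[m].min(0),P[m].max(0))
E
```

```text
hook_seat 0.75 [328. 159.] [676.2 -93.  170. ]
hook_seat 0.7 [319. 362.] [456.2 -65.2 170. ]
stop_grip 0.81 [335. 158.] [680.5 -94.  202. ]
stop_grip 0.69 [ 11. 149.] [719.7 170.6 202. ]
stop_loop 0.98 [330. 155.] [679.7 -94.9 170. ]
stop_loop 0.72 [ 30. 148.] [719.4 178.3 170. ]
625 [680.7 -92.  221.9] [ 672.50530938 -105.05759453  205.25650209] [688.08285591 -80.52181977 225.43088401]
```

View pics/w3.png

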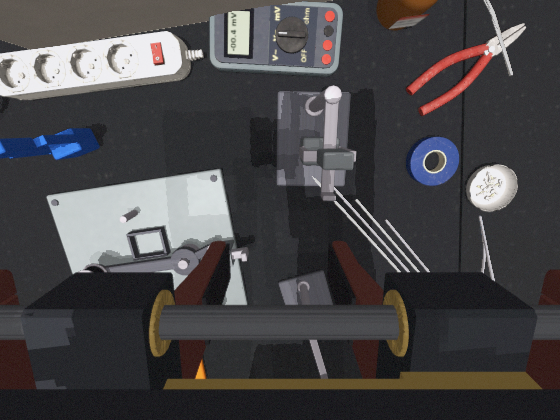

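The picture shows the stop upright on the strap at px (330,155), let go. On to the post.

play_rows --pt "-13 35 0" --pt "-13 35 0" --pt "-13 35 0" --pt "-13 35 0" --pt "-13 35 0" --pt "-13 35 0" --pt "-13 35 0" --pt "-10.5 32.5 0" --yaw '[7, 7, 7, 7, 7, 7, 7, 7]' --gripper 0.3

```text
t: 10.5
ee_pos: [539.3, 234.8, 309.2]
orientation: [-2.855, -1.31, 0.001]
ft_force: [-0.3, 1.0, -0.1]
width: 61.4
grasp_force: 0.0
```

play_rows --pt "0 0 -30" --pt "0 0 -38" --pt "0 0 -38" --pt "0 0 -30" --pt "0 0 -20" --pt "0 0 -5" --pt "0 0 0" --pt "0 0 0" --yaw '[7, 7, 7, 7, 7, 7, 0, 0]'

```text
t: 11.17
ee_pos: [540.2, 233.1, 148.0]
orientation: [-2.207, -2.235, 0.002]
ft_force: [0.6, 0.1, 1.2]
width: 61.1
grasp_force: 0.0
```

play_rows --pt "0 0 0" --yaw '[0]'

```text
t: 11.25
ee_pos: [540.7, 233.5, 149.2]
orientation: [2.207, 2.236, 0.002]
ft_force: [0.6, 0.6, -0.4]
width: 61.3
grasp_force: 0.0
```

play_rows --pt "-1 1 -30" --pt "0 0 -25" --pt "0 0 -10" --pt "0 0 0" --yaw '[0, 0, 0, 0]'

```text
t: 11.58
ee_pos: [537.8, 234.0, 82.3]
orientation: [-2.203, -2.238, 0.004]
ft_force: [-1.1, -0.5, 0.0]
width: 61.5
grasp_force: 0.0
```

play_rows --pt "0 0 0" --pt "0 0 0" --pt "0 0 0" --pt "0 0 0" --pt "0 0 0" --pt "0 0 0" --pt "0 0 0" --pt "0 0 0" --yaw '[0, 0, 0, 0, 0, 0, 0, 0]' --gripper 1

```text
t: 12.25
ee_pos: [538.3, 234.7, 84.0]
orientation: [-2.202, -2.24, 0.001]
ft_force: [-3.6, 0.2, 5.5]
width: 19.4
grasp_force: 30.0
```

play_rows --pt "10.4 0 0" --pt "10.4 -0.9 0" --pt "10.2 -1.8 0" --pt "10.1 -2.5 0" --yaw '[-4.6, -4.6, -4.6, -4.6]'

```text
t: 12.58
ee_pos: [579.3, 229.4, 84.0]
orientation: [-2.535, -1.855, 0.003]
ft_force: [-5.6, -0.4, 6.9]
width: 19.3
grasp_force: 30.0
```

play_rows --pt "9.8 -3.4 0" --pt "9.5 -4.1 0" --pt "9.2 -4.9 0" --pt "0 0 0" --yaw '[-4.6, -4.6, -4.6, 0]'

```text
t: 12.92
ee_pos: [608.7, 216.4, 83.9]
orientation: [-2.741, -1.535, 0.002]
ft_force: [-5.7, 1.4, 9.0]
width: 19.4
grasp_force: 30.0
```

play_rows --pt "7.7 -4.9 0" --pt "3.4 -2.3 0" --pt "0 0 0" --pt "0 0 0" --pt "0 0 0" --yaw '[-4, -2, 0, 0, 0]'

```text
t: 13.33
ee_pos: [618.5, 210.0, 84.0]
orientation: [-2.813, -1.397, 0.003]
ft_force: [-4.8, 1.4, 7.6]
width: 19.7
grasp_force: 30.0
```

```bash
python3 - <<'E'
from h import *
o=ctrl.get_obs(); print(o['ee_pos'],o['ft_force'],o['width'],o['grasp_force'])
d=o['ee_pos'][:2]-[542.9,104.9]; print('q',np.arctan2(*d)+.03,'r',np.hypot(*d))
for n in('side','top'):
    p,T=shot(n)
    for k,z in [('tensioner_post',92),('stop_loop',170),('hook_seat',170),('tape',0),('dish',0)]:
        for e in models.landmark_of(p,k)[:3]: print(n,k,round(e['conf'],2),at_z(p,T,*e['location'],z).round())
    if n=='side': cv2.imwrite('pics/s9.png',cv2.resize(p['pixels'][100:350,170:470,::-1],None,fx=2.4,fy=2.4))
E
```

```text
[618.46605729 209.95691631  83.98112364] [-4.84189141  1.42803735  7.6194777 ] 19.70842877670797 30.00306397676468
q 0.6535532151634399 r 129.41091406408094
side tensioner_post 0.69 [618. 206.  92.]
side stop_loop 0.97 [738. 188. 170.]
side stop_loop 0.7 [681. -97. 170.]
side hook_seat 0.95 [294. 169. 170.]
side hook_seat 0.91 [ 680. -102.  170.]
side hook_seat 0.72 [452. -88. 170.]
side tape 0.55 [ 649. -266.    0.]
side dish 0.84 [ 584. -348.    0.]
top tensioner_post 0.64 [614. 206.  92.]
top stop_loop 0.71 [ 679. -103.  170.]
top stop_loop 0.56 [700. 206. 170.]
top hook_seat 0.91 [284. 174. 170.]
top hook_seat 0.82 [435. -62. 170.]
top hook_seat 0.59 [685. -94. 170.]
top tape 0.71 [ 640. -262.    0.]
top dish 0.76 [ 590. -351.    0.]
```

View pics/s9.png

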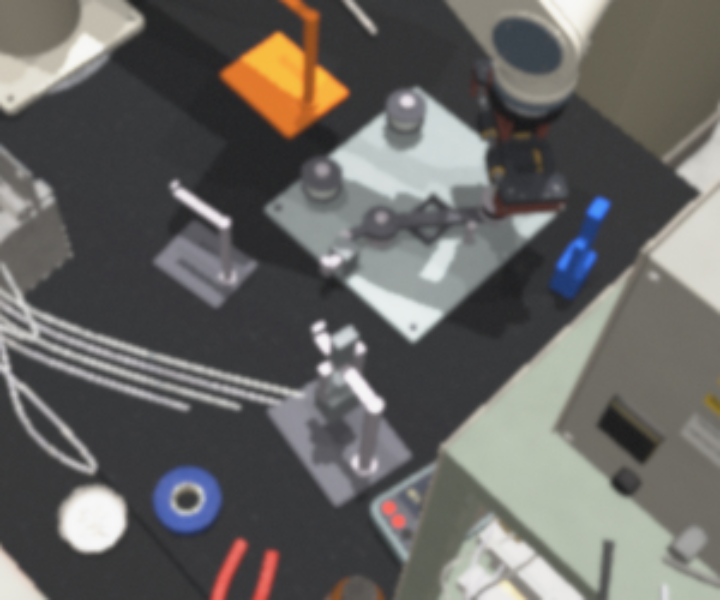

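The picture shows the stop hanging on the hook at px (342,365). The arm is swung back against its pin region at (470,215) and held by the gripper, with q ≈ 0.65.

```bash
python3 -c "
from h import *
print(ticket.close_job())"
```

```text
the job is handed in; nothing more can be done
None
```

The job is handed in, with no verdict returned: the transit stop hangs on the large grey stand's hook, let go, and the gripper holds the tensioner arm at about 0.65 rad, past the click range (0.50) and close to its 0.70 back stop; I did not measure the pawl itself, and the tape and dish are where they were.

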